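# Bolt down the sprung lid of the test box

### The arm

A 6-joint arm with a two-finger parallel gripper is mounted at the origin on the work surface. World frame = base frame: x ahead of the robot, y to its left, z up, the work surface at z = 0. Lengths are in m, angles in rad, forces in N, time in s.
With the tool pointing down it reaches from about 0.275 to 0.725 m from the base axis. Payload 15.9 kg.
Tool frame: the origin (TCP) lies on the centre line of the jaws, within the pads' length; the fingertips stand r.nose_length ahead of it and the grasp point (between the pads) lies 2 mm behind it (r.nose_length is the distance from the TCP to the fingertips, in m); z points along the fingers, y is the line along which they close (so a half turn about z gives the same grasp; the last joint's range is limited). The gripper opens to 85 mm and grips with 20 to 120 N. Pads are 22 mm wide; open, the fingers measure 114 mm over their backs; the gripper's body (76 mm by 85 mm) begins 54 mm behind the grasp point. The pads swing forward as they close: fully open they stand 13 mm farther back than shut.
Start: joints at [-1.26, 0.213, -0.034, 1.323, 0, 1.571], TCP at [0.153, -0.476, 0.248] pointing down, gripper open.
Joint ranges: [-2.98, 2.98], [-0.74, 1.72], [-1.14, 1.35], [-2.1, 2.04], [-1.57, 1.44], [-3.14, 3.14]. Speed limits (rad/s): [1.89, 1.89, 2.39, 2.57, 3.14, 3.14].

### API

Orientations are given as a rotation vector (axis times angle).
In Python, from station import r gives the robot as it stands. The module is installed in compiled form; this text tells all that it offers.
- The arm moves only by the tool send_rows, never from a script. Its argument "moves" is a list that holds one entry, the list of rows, each a list of 7 numbers: the opening, from -1 (shut) to 1 (fully open), then the shift along the tool's x, y, z in units of 25 mm (1.0 is 25 mm), then the turn, a rotation vector about the tool's x, y, z in units of 8 degrees (1.0 is 8 degrees). In form: [[[jaw, tx, ty, tz, rx, ry, rz], ...]]. A call has 1 to 10 rows; each row shifts and turns the commanded pose from where the row before left it, along the tool's axes as they then stand; what a row does not reach is not made up. A row lasts 1/8 s, in which the tool goes at most 62.5 mm and 10.7 degrees, less where a joint would pass 70% of its speed; a pose out of reach is approached as far as the arm can. A call is refused whole if a number of a shift passes 1 or a number of a turn 1, either way. A call with a gripper value outside its range is refused whole. The fingers move at their own pace and stop on an object; "force" is the grip in N (left out, the last holds). Time passes only in rows, so rows that do not move let the fingers close. It gives the time, the measured TCP pose, the force, the opening and the grip force at its end, in the units of the state.
- r.read_state(): the state, without advancing time (a new reading comes with each control period).
- r.snapshot(name): name is "side" or "top"; returns the picture (420x560x3 uint8, red, green, blue); there is no depth.
- r.get_calibration(name): a dict with "mtx" (3x3 intrinsics, pixels), "camera_from_world" (4x4, takes a point from world to camera coordinates). Camera axes: x right, y down, z forward; pixel columns grow to the right and rows downward; lengths in m; the calibration is good to about 2 mm. A picture is of the moment at which its call begins. get_calibration takes no time and is no camera call.
- r.finish_job(): hands the job in; it is judged then, once.
The state is a dict: "t": time; "joint_positions": joint angles; "joint_vel": joint speeds; "tau": joint torques, N m; "ee_pos": TCP position; "tool_rot": TCP orientation; "contact_force": force on the tool from outside, world axes, zero at the start; "wrist_torque": the same for the moment, N m; "gripper_width": finger opening in m; "grasp_force": force on a finger pad.
Only numpy, scipy, OpenCV 4.12 (cv2) and the standard library are available. Lean on these libraries where they do the work, as an engineer would, in place of code of your own. Each camera call takes 0.05 s, during which the arm holds its last target. There are 200 camera calls.

### The job

Swing the open lid of the teal test box down onto its springs, press it down by the bolt's grip against the springs until the bolt lines up with its keeper, and slide the bolt fully home, so that its tip rests at the bottom of the keeper and holds the lid down. Feel for the keeper's opening and push gently, never ramming the bolt against the keeper, then let go; leave the other things on the bench as they are.

Things in the scene. Friction and masses are not known exactly. Their poses are not given: they have to be found in the camera images.
- case: Teal plastic test box screwed to the bench (fixed), 130 x 170 x 50 mm high. Origin: centre of its underside, on the bench. Its z is up, its x points from the lid's hinge to the lid's free edge, its y is the direction in which the bolt slides home. The hinge axis runs along y at x = -60, z = 54 mm.
- lid (a joint): Lid angle above flat (rad, 0 = flat on the box, grows as it opens). Teal plate 8 mm thick, 128 mm from hinge axis (at mid thickness) to free edge, case y = -85 to +75 mm. A stiff hinge keeps it open where left (0.4 to 0.7 at first). Below about 0.18 a sprung bar carries it; let go, it settles at 0.12 to 0.15. Level with the keeper it is at 0.02 to 0.11, held down by 7 to 14 N at the grip.
- lid_edge (a point): Middle of the lid's free edge, on its top face: 128 mm from the hinge axis, case y = 0, z along the lid's normal. The lid and its bolt weigh about 0.2 kg.
- bolt: Flat steel bolt on top of the lid, sliding along the case's y in two staples 20 mm above the lid face. Its square upright grip, 14 x 14 mm, rises 42 mm from the origin. Origin: in the bar under the grip, 105 mm from the hinge axis, 8 mm above the lid's top face; y to the tip, z along the grip. Starts at case y = -45 to -35 mm, can slide to +35; stays where left (2 N of friction).
- bolt_tip (a point): Centre of the flat end of the bolt, 90 mm along y from the bolt's origin. The bar is 12 mm wide and 9 mm high. With the lid resting on its springs the tip is too high and meets the keeper's face; with the lid flat it is at case z = 66 mm.
- keeper: Steel keeper frame fixed beside the box, 42 x 30 x 44 mm, at case x = 45, y = 85 to 91, z = 70.5 to 73.5 mm. Origin: centre of its mouth; y points in, z up; its bottom is 22 mm deep. In it a dark steel sleeve with the opening for the bolt (18 mm wide, 12 mm high: 1.5 mm play over and under the bolt) is jammed fast at an unknown height, up to 2.5 mm above or below the origin: find it by feel.
- ferrite: Black ferrite ring core, 36 mm across, 15 mm high, lying loose; origin under its centre.
- axle: Steel spool axle, 140 mm long along x, with two square collars of 22 mm, lying loose; origin under its middle.
- standoffs: Clear tray of white nylon standoffs, 90 x 130 x 28 mm, loose; origin under its centre.
- driver: Screwdriver lying along x, loose.
- half_shell: Small open teal shell, 70 x 100 x 30 mm, loose; origin under its centre.
- spool: Empty grey spool standing upright, 56 mm across, 36 mm high, loose; origin under its centre.

How it is judged:
By the outcome, as a careful person would: the job done as asked, in the order asked, and still so for the second after the job is handed in, with the robot touching nothing.
It also fails if it takes over 58 s, if anything falls off the work surface, if the arm or the gripper's body presses on something with over 40 N, if the wrist force passes 120 N, or if a joint passes its speed limit or range.

## Working session

There is one attempt and no reset: what is moved stays moved. The work goes in short steps, Python scripts to look and compute and a tool call to move; the robot and the scene stay as the last step left them, time stands still between calls to the robot, and variables do not carry over. Pictures are saved under pics/ and viewed, at most 10 in all, crops included, and the job is handed in when it is done.

Besides the shell and the picture viewer there is one more tool, called by a JSON object that holds its "api" and its "payload". send_rows: Moves the arm, as the interface text tells. Its arguments: {"type":"object","properties":{"moves":{"type":"array","items":{"type":"array","items":{"type":"array","items":{"type":"number"}}}},"force":{"type":"number"}},"required":["moves"]}

```bash
mkdir -p pics
python3 - <<'E'
from station import r
import cv2
s=r.read_state();print({k:(v if not hasattr(v,'round') else v) for k,v in s.items()});print(r.nose_length)
for n in("side","top"):
    cv2.imwrite(f"pics/{n}0.png",r.snapshot(n)[...,::-1]);c=r.get_calibration(n);print(c)
E
```

```text
{'t': 0.0, 'joint_positions': array([-1.25998121e+00,  2.13359653e-01, -3.50433246e-02,  1.32348995e+00,
        2.53714923e-05,  1.57078773e+00]), 'joint_vel': array([ 0.00099025,  0.00047362, -0.00367924,  0.00164417, -0.00037043,
       -0.00011667]), 'tau': array([ 2.08793186e-03, -6.86149120e+01,  4.87125528e+01,  1.72952103e-02,
        9.23358243e-05, -8.25289106e-06]), 'ee_pos': array([ 0.1528296 , -0.4757442 ,  0.24782066]), 'tool_rot': array([-3.10265554e+00, -4.86109393e-01,  2.27160805e-04]), 'contact_force': array([0.1331404 , 0.24248708, 0.17726175]), 'wrist_torque': array([ 0.03100389, -0.03547787,  0.00209317]), 'grasp_force': 0.0, 'gripper_width': 0.08525483719665637}
0.017
{'mtx': array([[517.35651681,   0.        , 274.81997905],
       [  0.        , 517.35651681, 209.6924223 ],
       [  0.        ,   0.        ,   1.        ]]), 'camera_from_world': array([[-0.8952791 , -0.44520952,  0.01624279,  0.54241703],
       [-0.31640466,  0.60975079, -0.72669944,  0.19907997],
       [ 0.31362945, -0.65573811, -0.6867635 ,  1.5258902 ],
       [ 0.        ,  0.        ,  0.        ,  1.        ]])}
{'mtx': array([[480.05042265,   0.        , 283.06498793],
       [  0.        , 480.05042265, 211.87201779],
       [  0.        ,   0.        ,   1.        ]]), 'camera_from_world': array([[ 0.00827163, -0.99972403, -0.02198744,  0.0665316 ],
       [-0.99530793, -0.00611129, -0.09656487,  0.58702214],
       [ 0.09640385,  0.02268302, -0.9950838 ,  1.19183653],
       [ 0.        ,  0.        ,  0.        ,  1.        ]])}
```

View pics/top0.png

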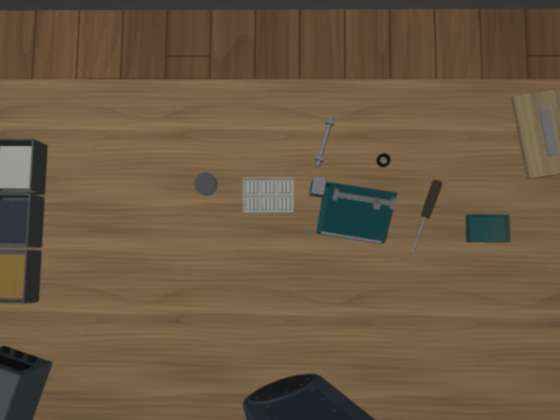

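View pics/side0.png

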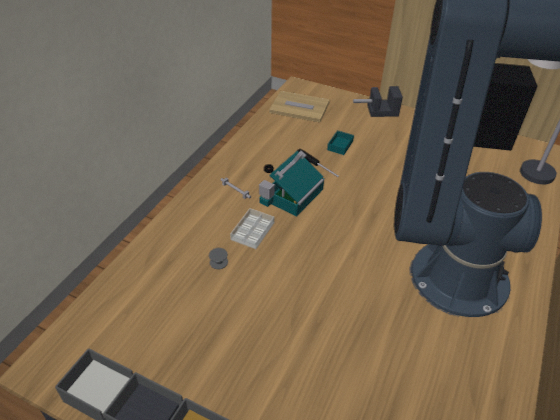

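The top picture shows the box around (355,212), with the keeper at (318,186) and the grip near (377,204). The side picture shows the open lid near (300,175). I'll zoom in on both.

Run:
```python
import cv2,numpy as np
a=cv2.imread("pics/top0.png")[165:255,300:410];b=cv2.imread("pics/side0.png")[140:220,240:340]
a=cv2.resize(a,(770,630)[:2],interpolation=cv2.INTER_CUBIC)
cv2.imwrite("pics/topz.png",a[:600]);cv2.imwrite("pics/sidez.png",cv2.resize(b,(750,600),interpolation=cv2.INTER_CUBIC))
```

```text
(no output)
```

View pics/topz.png

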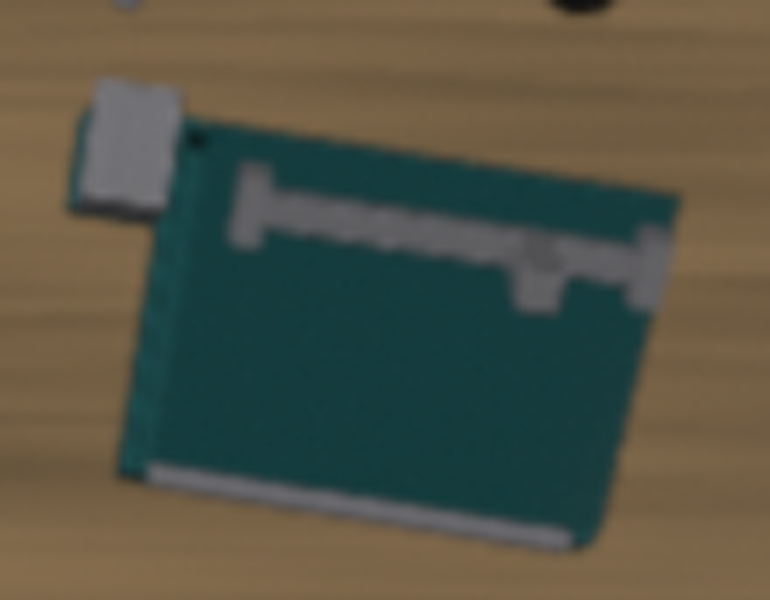

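View pics/sidez.png

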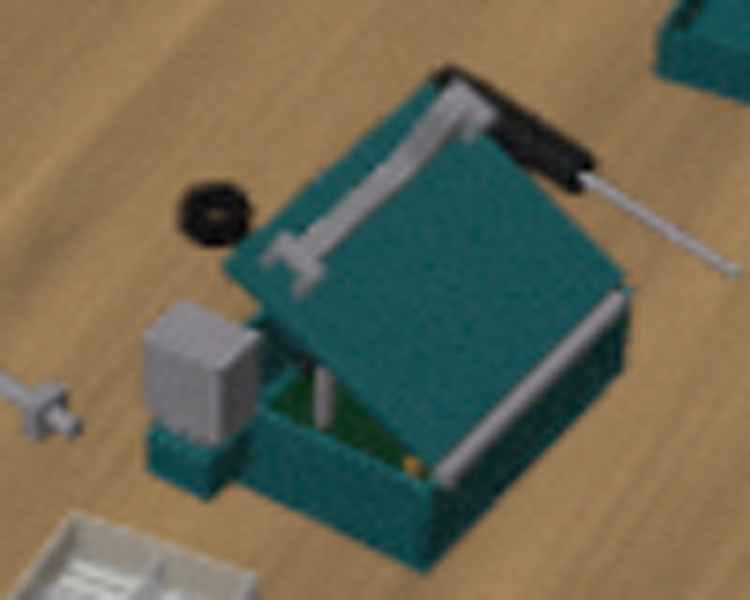

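```bash
cat > h.py <<'E'
import numpy as np
from station import r
C={n:r.get_calibration(n) for n in("side","top")}
OFF={"top":(300,165,7),"side":(240,140,7.5)}
def ray(n,p,zoom=True):
    if zoom:
        o=OFF[n];p=((p[0]+.5)/o[2]-.5+o[0],(p[1]+.5)/o[2]-.5+o[1])
    T=C[n]["camera_from_world"];R=T[:3,:3];c=-R.T@T[:3,3]
    return c,R.T@np.linalg.inv(C[n]["mtx"])@np.array([p[0],p[1],1])
def onz(n,p,z,zoom=True):
    c,d=ray(n,p,zoom);return c+d*(z-c[2])/d[2]
def tri(p,q,zoom=True):
    c1,d1=ray("top",p,zoom);c2,d2=ray("side",q,zoom)
    d1=d1/np.linalg.norm(d1);d2=d2/np.linalg.norm(d2)
    A=np.c_[d1,-d2];t=np.linalg.lstsq(A,c2-c1,rcond=None)[0]
    a,b=c1+t[0]*d1,c2+t[1]*d2;return (a+b)/2,np.linalg.norm(a-b)
E
python3 - <<'E'
from h import *
np.set_printoptions(precision=4,suppress=True)
a,b=onz("top",(150,471),.056),onz("top",(572,540),.056)
print("rod top",a,b,np.linalg.norm(a-b),np.arctan2(*( (a-b)[[1,0]])))
a,b=onz("side",(440,475),.056),onz("side",(622,297),.056)
print("rod side",a,b,np.linalg.norm(a-b),np.arctan2(*( (a-b)[[1,0]])))
k=[onz("top",p,.094) for p in((102,80),(183,93),(162,210),(82,196))];print("keeper",k,np.mean(k,0))
k=[onz("side",p,.094) for p in((143,330),(190,300),(262,335),(213,368))];print("keeper s",np.mean(k,0))
print(tri((205,132),(228,265)),tri((680,195),(437,82)))
print("staple L ctr",tri((250,205),(293,262)),"staple R",tri((650,270),(470,108)))
E
```

```text
rod top [ 0.5348 -0.0241  0.056 ] [ 0.5116 -0.1723  0.056 ] 0.1499791342071729 1.415273373014724
rod side [ 0.5323 -0.0194  0.056 ] [ 0.5086 -0.1657  0.056 ] 0.14819703814363713 1.4101481301255414
keeper [array([ 0.668 , -0.0053,  0.094 ]), array([ 0.6636, -0.0332,  0.094 ]), array([ 0.6228, -0.026 ,  0.094 ]), array([0.6275, 0.0015, 0.094 ])] [ 0.6454 -0.0158  0.094 ]
keeper s [ 0.6456 -0.0159  0.094 ]
(array([ 0.646 , -0.0396,  0.1147]), np.float64(0.0014961987140331618)) (array([ 0.623 , -0.2003,  0.1145]), np.float64(0.006447784305248823))
staple L ctr (array([ 0.6216, -0.0546,  0.1146]), np.float64(0.0005647761647515095)) staple R (array([ 0.5993, -0.1891,  0.1152]), np.float64(0.002456124653859901))
```

Grip top shows at (538,290) in the top zoom. Next I'll fit the case frame and work out the grip pose and the approach.

```bash
cat >> h.py <<'E'
from scipy.spatial.transform import Rotation as Ro
np.set_printoptions(precision=4,suppress=True)
yaw=-0.157;O=np.array([.585,-.1105,0])
X=np.array([np.cos(yaw),np.sin(yaw),0]);Y=np.array([-np.sin(yaw),np.cos(yaw),0]);Z=np.array([0,0,1.])
def case(p): d=np.asarray(p)-O;return np.array([d@X,d@Y,d[2]])*1000
def world(c): return O+(c[0]*X+c[1]*Y+c[2]*Z)/1000
def lidpt(th,s,n,y): return world([-60+s*np.cos(th)-n*np.sin(th),y,54+s*np.sin(th)+n*np.cos(th)])
def toolR(th): # tool y=-caseY, z=-lid normal
    x=X*np.cos(th)+Z*np.sin(th);z=X*np.sin(th)-Z*np.cos(th);return np.c_[x,-Y,z]
def delta(p,R):
    s=r.read_state();R0=Ro.from_rotvec(s["tool_rot"]).as_matrix()
    return R0.T@(p-s["ee_pos"])/.025, (Ro.from_matrix(R0.T@R)).as_rotvec()/np.radians(8)
E
python3 - <<'E'
from h import *
for nm,a,b in(("cornL",(205,132),(228,265)),("cornR",(680,195),(437,82)),("stL",(250,205),(293,262)),("stR",(650,270),(470,108))): print(nm,case(tri(a,b)[0]))
for th in(.4,.46,.52):
    zt=lidpt(th,105,54,0)[2];print(th,"grip top pred x",case(lidpt(th,105,54,0)),"seen",case(onz("top",(538,292),zt)))
th=.46
for n in (44,110):
    p=lidpt(th,105,n,-40);print(n,p,delta(p,toolR(th)))
E
```

```text
cornL [ 49.1629  79.5969 114.7241]
cornR [ 51.58   -82.8003 114.456 ]
stL [ 27.3926  60.9478 114.6336]
stR [ 26.39   -75.4192 115.2096]
0.4 grip top pred x [ 15.6828  -0.     144.6262] seen [ 10.0316 -34.3829 144.6262]
0.46 grip top pred x [ 10.1123   0.     149.0014] seen [  9.4395 -33.7148 149.0014]
0.52 grip top pred x [  4.2895  -0.     153.0347] seen [  8.8937 -33.0989 153.0347]
44 [ 0.5931 -0.1523  0.14  ] (array([20.7249, -6.9287,  4.3206]), array([-0.7775,  3.2353,  3.2892]))
110 [ 0.5642 -0.1477  0.1992] (array([19.6789, -7.4596,  1.9556]), array([-0.7775,  3.2353,  3.2892]))
```

{"api": "send_rows", "payload": {"moves": [[[0, 0.98, -0.37, 0.05, 0, 0, 0], [0, 0.98, -0.37, 0.05, 0, 0, 0], [0, 0.98, -0.37, 0.05, 0, 0, 0], [0, 0.98, -0.37, 0.05, 0, 0, 0], [0, 0.98, -0.37, 0.05, 0, 0, 0], [0, 0.98, -0.37, 0.05, 0, 0, 0], [0, 0.98, -0.37, 0.05, 0, 0, 0], [0, 0.98, -0.37, 0.05, 0, 0, 0], [0, 0.98, -0.37, 0.05, 0, 0, 0], [0, 0.98, -0.37, 0.05, 0, 0, 0]]], "force": 40}}

```text
t: 1.35
ee_pos: [0.3584, -0.3123, 0.2355]
tool_rot: [-3.103, -0.486, 0.001]
contact_force: [-0.1, -0.2, 0.6]
gripper_width: 0.0426
grasp_force: 0.0
```

{"api": "send_rows", "payload": {"moves": [[[0, 0.98, -0.37, 0.05, 0, 0, 0], [0, 0.98, -0.37, 0.05, 0, 0, 0], [0, 0.98, -0.37, 0.05, 0, 0, 0], [0, 0.98, -0.37, 0.05, 0, 0, 0], [0, 0.98, -0.37, 0.05, 0, 0, 0], [0, 0.98, -0.37, 0.05, 0, 0, 0], [0, 0.98, -0.37, 0.05, 0, 0, 0], [0, 0.98, -0.37, 0.05, 0, 0, 0], [0, 0.98, -0.37, 0.05, 0, 0, 0], [0, 0.98, -0.37, 0.05, 0, 0, 0]]]}}

```text
t: 2.6
ee_pos: [0.5633, -0.1494, 0.2229]
tool_rot: [-3.103, -0.486, 0.001]
contact_force: [-0.2, -0.1, 1.1]
gripper_width: 0.0427
grasp_force: 0.0
```

{"api": "send_rows", "payload": {"moves": [[[0, 0, 0, 0, -0.13, 0.54, 0.55], [0, 0, 0, 0, -0.13, 0.54, 0.55], [0, 0, 0, 0, -0.13, 0.54, 0.55], [0, 0, 0, 0, -0.13, 0.54, 0.55], [0, 0, 0, 0, -0.13, 0.54, 0.55], [0, 0, 0, 0, -0.13, 0.54, 0.55], [0, 0, 0, 0, 0, 0, 0]]]}}

```text
t: 3.48
ee_pos: [0.5615, -0.1496, 0.2227]
tool_rot: [3.014, -0.238, 0.706]
contact_force: [0.1, -0.6, 0.7]
gripper_width: 0.0428
grasp_force: 0.0
```

Run:
```python
from h import *
import cv2
for n in (44,100): print(n,delta(lidpt(.46,105,n,-34),toolR(.46)))
print(r.read_state()["t"],r.read_state()["contact_force"])
a=r.snapshot("top")[...,::-1][150:255,300:440];b=r.snapshot("side")[...,::-1][100:220,220:360]
cv2.imwrite("pics/p1.png",np.hstack([cv2.resize(a,(400,300),interpolation=2),cv2.resize(b,(350,300),interpolation=2)]))
```

```text
44 (array([-0.3346, -0.3352,  3.5249]), array([ 0.0084,  0.0002, -0.0043]))
100 (array([-0.3347, -0.3325,  1.2849]), array([ 0.0084,  0.0002, -0.0043]))
3.475 [ 0.1404 -0.647   0.6684]
```

View pics/p1.png

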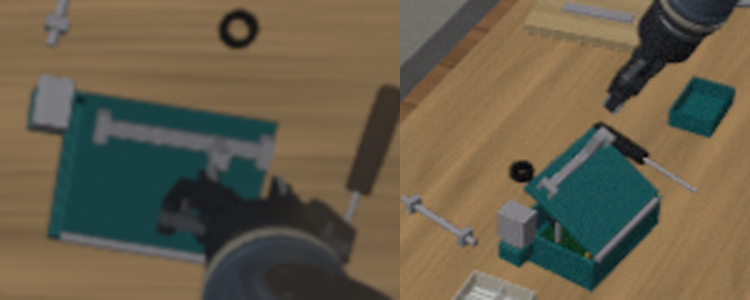

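The top view has the fingers just behind and above the grip (218,155), with the lid as before. Descending.

{"api": "send_rows", "payload": {"moves": [[[0, -0.33, -0.33, 0.4, 0, 0, 0], [0, 0, 0, 0.6, 0, 0, 0], [0, 0, 0, 0.6, 0, 0, 0], [0, 0, 0, 0.6, 0, 0, 0], [0, 0, 0, 0.5, 0, 0, 0], [0, 0, 0, 0.4, 0, 0, 0], [0, 0, 0, 0.35, 0, 0, 0], [0, 0, 0, 0, 0, 0, 0]]]}}

```text
t: 4.58
ee_pos: [0.5946, -0.1468, 0.1418]
tool_rot: [3.014, -0.239, 0.706]
contact_force: [-0.1, 0.8, 0.7]
gripper_width: 0.0428
grasp_force: 0.0
```

Run:
```python
from h import *
import cv2
s=r.read_state();print(case(s["ee_pos"]),s["contact_force"],s["wrist_torque"])
a=r.snapshot("top")[...,::-1][150:255,300:440];b=r.snapshot("side")[...,::-1][120:220,230:347]
cv2.imwrite("pics/p2.png",np.hstack([cv2.resize(a,(400,300),interpolation=2),cv2.resize(b,(350,300),interpolation=2)]))
```

```text
[ 15.1934 -34.3516 141.7502] [-0.0648  0.8395  0.724 ] [ 0.0502  0.4072 -0.0111]
```

View pics/p2.png

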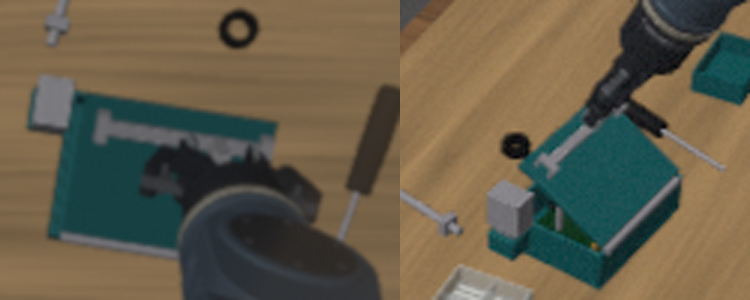

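The fingers now stand either side of the grip. Closing.

{"api": "send_rows", "payload": {"moves": [[[-1, 0, 0, 0, 0, 0, 0], [-1, 0, 0, 0, 0, 0, 0], [-1, 0, 0, 0, 0, 0, 0], [-1, 0, 0, 0, 0, 0, 0], [-1, 0, 0, 0, 0, 0, 0]]], "force": 40}}

```text
t: 5.3
ee_pos: [0.595, -0.1469, 0.1427]
tool_rot: [3.013, -0.239, 0.708]
contact_force: [1.6, 0.4, 2.7]
gripper_width: 0.0129
grasp_force: 41.5
```

{"api": "send_rows", "payload": {"moves": [[[-1, 0.069, 0, 0.169, 0, -0.2865, 0], [-1, 0.069, 0, 0.169, 0, -0.2865, 0], [-1, 0.069, 0, 0.169, 0, -0.2865, 0], [-1, 0, 0, 0, 0, 0, 0]]]}}

```text
t: 5.8
ee_pos: [0.6052, -0.1485, 0.1328]
tool_rot: [3.059, -0.243, 0.527]
contact_force: [4.3, -0.4, 0.6]
gripper_width: 0.0132
grasp_force: 41.4
```

{"api": "send_rows", "payload": {"moves": [[[-1, 0.069, 0, 0.169, 0, -0.2865, 0], [-1, 0.069, 0, 0.169, 0, -0.2865, 0], [-1, 0.069, 0, 0.169, 0, -0.2865, 0], [-1, 0.069, 0, 0.169, 0, -0.2865, 0], [-1, 0, 0, 0, 0, 0, 0]]]}}

```text
t: 6.42
ee_pos: [0.6164, -0.1503, 0.1186]
tool_rot: [3.104, -0.246, 0.283]
contact_force: [6.0, -0.3, 2.2]
gripper_width: 0.0131
grasp_force: 41.4
```

```bash
cat >> h.py <<'E'
def info():
    s=r.read_state();R=Ro.from_rotvec(s["tool_rot"]).as_matrix()
    z=R[:,2];th=np.arctan2(z@X,-z[2]);p=case(s["ee_pos"])
    f=s["contact_force"];print("t",s["t"],"tool th",th,"case tcp",p,"grasp",p+2*(-np.array([z@X,z@Y,z[2]])),"F case",[f@X,f@Y,f@Z],"w",s["gripper_width"],s["grasp_force"],"T",s["wrist_torque"])
    d=np.array([p[0]+60,p[2]-54]);print("  s,n in tool-th frame",d[0]*np.cos(th)+d[1]*np.sin(th),-d[0]*np.sin(th)+d[1]*np.cos(th))
E
python3 - <<'E'
from h import *
import cv2
info()
a=r.snapshot("top")[...,::-1][150:255,300:440];b=r.snapshot("side")[...,::-1][120:220,230:347]
cv2.imwrite("pics/p3.png",np.hstack([cv2.resize(a,(400,300),interpolation=2),cv2.resize(b,(350,300),interpolation=2)]))
E
```

```text
t 6.425 tool th 0.18219327387105327 case tcp [ 37.2184 -34.4094 118.5618] grasp [ 36.856  -34.4075 120.5287] F case [np.float64(5.939177612581173), np.float64(0.6126478568033089), np.float64(2.2273990533882118)] w 0.013131162256165806 41.42946124076843 T [ 0.0496 -1.0032  0.0651]
  s,n in tool-th frame 107.30705930291573 45.878524438204295
```

View pics/p3.png

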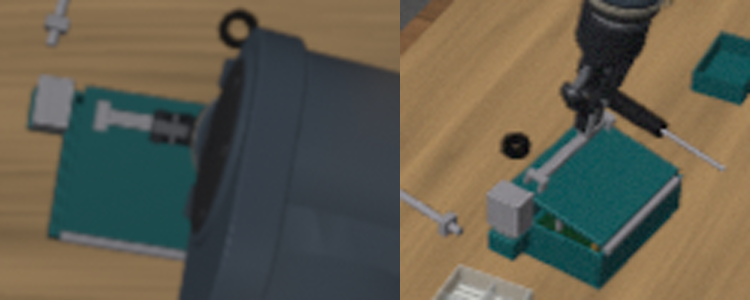

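The lid follows, at about 0.18 rad and nearly on its springs. Next I press on to about 0.09 and slide the bolt to just short of the mouth.

{"api": "send_rows", "payload": {"moves": [[[-1, 0.069, 0, 0.169, 0, -0.2865, 0], [-1, 0.069, 0, 0.169, 0, -0.2865, 0], [-1, 0, 0, 0, 0, 0, 0]]]}}

```text
t: 6.9
ee_pos: [0.621, -0.1511, 0.111]
tool_rot: [3.119, -0.248, 0.16]
contact_force: [6.2, 1.4, 3.1]
gripper_width: 0.0131
grasp_force: 41.9
```

```bash
python3 -c "
from h import *
info()"
```

```text
t 6.9 tool th 0.10256861274155801 case tcp [ 41.9411 -34.4636 111.0083] grasp [ 41.7364 -34.4619 112.9978] F case [np.float64(5.911688178294866), np.float64(2.3605049537863185), np.float64(3.0767933986852363)] w 0.013119095026932403 41.86834216117859 T [ 0.1262 -0.9724 -0.0066]
  s,n in tool-th frame 107.24240079567159 46.27105312055731
```

{"api": "send_rows", "payload": {"moves": [[[-1, 0, -0.2, 0, 0, 0, 0], [-1, 0, -0.2, 0, 0, 0, 0], [-1, 0, -0.2, 0, 0, 0, 0], [-1, 0, -0.2, 0, 0, 0, 0], [-1, 0, -0.1, 0, 0, 0, 0], [-1, 0, 0, 0, 0, 0, 0]]]}}

```text
t: 7.65
ee_pos: [0.6244, -0.1288, 0.1114]
tool_rot: [3.118, -0.248, 0.162]
contact_force: [5.1, -0.1, 3.0]
gripper_width: 0.0133
grasp_force: 41.6
```

```bash
python3 -c "
from h import *
info()"
```

```text
t 7.65 tool th 0.1038271348233649 case tcp [ 41.7345 -11.9412 111.4351] grasp [ 41.5272 -11.9389 113.4244] F case [np.float64(5.088131942649711), np.float64(0.6903020744925861), np.float64(3.0310404882747615)] w 0.01330322092941676 41.63347899913788 T [-0.0613 -1.101   0.0254]
  s,n in tool-th frame 107.13928478926239 46.581986472998416
```

{"api": "send_rows", "payload": {"moves": [[[-1, 0.05, 0, 0.125, 0, -0.2, 0], [-1, 0.05, 0, 0.125, 0, -0.2, 0], [-1, 0, 0, 0, 0, 0, 0]]]}}

```text
t: 8.02
ee_pos: [0.6275, -0.1293, 0.1054]
tool_rot: [3.126, -0.248, 0.074]
contact_force: [3.9, -0.7, 7.7]
gripper_width: 0.013
grasp_force: 42.4
```

{"api": "send_rows", "payload": {"moves": [[[-1, 0, -0.08, 0, 0, 0, 0], [-1, 0, -0.08, 0, 0, 0, 0], [-1, 0, -0.08, 0, 0, 0, 0], [-1, 0, 0, 0, 0, 0, 0]]]}}

```text
t: 8.52
ee_pos: [0.6283, -0.1236, 0.1057]
tool_rot: [3.126, -0.249, 0.075]
contact_force: [3.7, -1.0, 6.9]
gripper_width: 0.0133
grasp_force: 42.2
```

```bash
python3 -c "
from h import *
info()"
```

```text
t 8.525 tool th 0.048094494593529456 case tcp [ 44.7785  -6.1367 105.6508] grasp [ 44.6823  -6.1341 107.6485] F case [np.float64(3.8502587369396823), np.float64(-0.35473631746231804), np.float64(6.914663350302052)] w 0.013289301862428934 42.19781577587128 T [-0.2097 -0.7729  0.0691]
  s,n in tool-th frame 107.1404712821723 46.55378480505533
```

{"api": "send_rows", "payload": {"moves": [[[-1, 0, -0.06, 0, 0, 0, 0], [-1, 0, -0.04, 0, 0, 0, 0], [-1, 0, 0, 0, 0, 0, 0]]]}}

```text
t: 8.9
ee_pos: [0.6286, -0.1212, 0.1057]
tool_rot: [3.126, -0.249, 0.075]
contact_force: [3.7, -2.1, 6.6]
gripper_width: 0.0134
grasp_force: 42.2
```

{"api": "send_rows", "payload": {"moves": [[[-1, 0, -0.04, 0, 0, 0, 0], [-1, 0, 0, 0, 0, 0, 0]]]}}

```text
t: 9.15
ee_pos: [0.6288, -0.1202, 0.1057]
tool_rot: [3.126, -0.249, 0.075]
contact_force: [3.8, -1.3, 6.8]
gripper_width: 0.0132
grasp_force: 42.2
```

{"api": "send_rows", "payload": {"moves": [[[-1, 0, -0.04, 0, 0, 0, 0], [-1, 0, 0, 0, 0, 0, 0]]]}}

```text
t: 9.4
ee_pos: [0.629, -0.1192, 0.1056]
tool_rot: [3.126, -0.249, 0.075]
contact_force: [3.6, -1.2, 6.2]
gripper_width: 0.0132
grasp_force: 42.2
```

```bash
python3 -c "
from h import *
info()"
```

```text
t 9.4 tool th 0.04809306407998351 case tcp [ 44.7806  -1.7622 105.6372] grasp [ 44.6845  -1.7594 107.6349] F case [np.float64(3.6962258355374282), np.float64(-0.5967661266480322), np.float64(6.162632394018857)] w 0.01322909061502338 42.2033429145813 T [-0.4311 -0.7738  0.0159]
  s,n in tool-th frame 107.14192197477253 46.540183478366046
```

{"api": "send_rows", "payload": {"moves": [[[-1, 0, -0.04, 0, 0, 0, 0], [-1, 0, 0, 0, 0, 0, 0]]]}}

```text
t: 9.65
ee_pos: [0.6291, -0.1183, 0.1057]
tool_rot: [3.126, -0.249, 0.075]
contact_force: [3.7, -1.8, 6.6]
gripper_width: 0.013
grasp_force: 42.2
```

{"api": "send_rows", "payload": {"moves": [[[-1, 0, -0.04, 0, 0, 0, 0], [-1, 0, 0, 0, 0, 0, 0]]]}}

```text
t: 9.9
ee_pos: [0.6292, -0.1174, 0.1056]
tool_rot: [3.125, -0.249, 0.075]
contact_force: [3.0, -3.2, 7.6]
gripper_width: 0.0133
grasp_force: 42.2
```

{"api": "send_rows", "payload": {"moves": [[[-1, 0, -0.04, 0, 0, 0, 0], [-1, 0, 0, 0, 0, 0, 0]]]}}

```text
t: 10.15
ee_pos: [0.6294, -0.1165, 0.1056]
tool_rot: [3.125, -0.249, 0.075]
contact_force: [4.3, -3.3, 6.2]
gripper_width: 0.0131
grasp_force: 42.1
```

{"api": "send_rows", "payload": {"moves": [[[-1, 0, -0.04, 0, 0, 0, 0], [-1, 0, 0, 0, 0, 0, 0]]]}}

```text
t: 10.4
ee_pos: [0.6295, -0.1156, 0.1056]
tool_rot: [3.125, -0.249, 0.075]
contact_force: [3.9, -3.6, 5.1]
gripper_width: 0.0132
grasp_force: 42.1
```

{"api": "send_rows", "payload": {"moves": [[[-1, 0, -0.04, 0, 0, 0, 0], [-1, 0, 0, 0, 0, 0, 0]]]}}

```text
t: 10.65
ee_pos: [0.6296, -0.1146, 0.1056]
tool_rot: [3.125, -0.249, 0.075]
contact_force: [4.1, -4.1, 6.2]
gripper_width: 0.0131
grasp_force: 42.1
```

```bash
python3 -c "
from h import *
info()"
```

```text
t 10.65 tool th 0.04797434472774609 case tcp [ 44.7424   2.9274 105.5695] grasp [ 44.6465   2.9316 107.5672] F case [np.float64(4.7055981497709025), np.float64(-3.413890627270919), np.float64(6.174375350128854)] w 0.013134232481279312 42.069822549819946 T [-1.0034 -0.6671  0.0091]
  s,n in tool-th frame 107.09497845038746 46.48716444766168
```

Run:
```python
from h import *
import cv2
a=r.snapshot("top")[...,::-1][165:215,300:365];b=r.snapshot("side")[...,::-1][150:220,245:325]
cv2.imwrite("pics/p4.png",np.hstack([cv2.resize(a,(390,300),interpolation=2),cv2.resize(b,(400,350),interpolation=2)[:300]]))
for p in ([45,88,72],[45,88,94]):
    T=C["side"]["camera_from_world"];q=C["side"]["mtx"]@(T[:3,:3]@world(p)+T[:3,3]);print(p,(q[:2]/q[2]-[245,150])*5+[390,0])
```

```text
[45, 88, 72] [510.7216 183.5739]
[45, 88, 94] [511.016  157.9719]
```

View pics/p4.png

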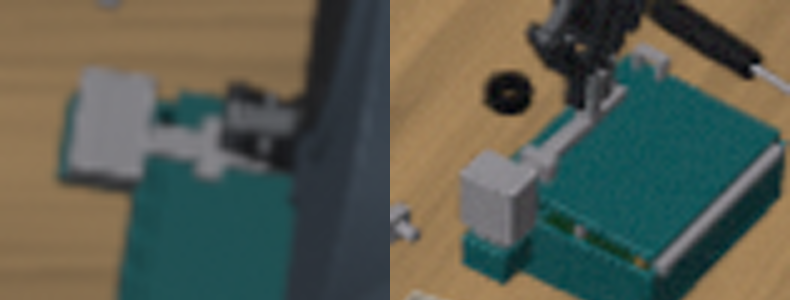

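The side picture shows the grip (598,95) held between the fingers and the bar reaching the keeper (510,185). The lid is down. The push force is still low, so I'll keep creeping in.

{"api": "send_rows", "payload": {"moves": [[[-1, 0, -0.04, 0, 0, 0, 0], [-1, 0, 0, 0, 0, 0, 0]]]}}

```text
t: 11.0
ee_pos: [0.6298, -0.1137, 0.1056]
tool_rot: [3.125, -0.249, 0.075]
contact_force: [4.0, -4.3, 5.7]
gripper_width: 0.0133
grasp_force: 42.1
```

{"api": "send_rows", "payload": {"moves": [[[-1, 0, -0.04, 0, 0, 0, 0], [-1, 0, 0, 0, 0, 0, 0]]]}}

```text
t: 11.25
ee_pos: [0.63, -0.1127, 0.1055]
tool_rot: [3.125, -0.249, 0.075]
contact_force: [4.0, -5.0, 6.2]
gripper_width: 0.0134
grasp_force: 42.0
```

```bash
python3 -c "
from h import *
info()"
```

```text
t 11.25 tool th 0.04794913414866199 case tcp [ 44.7465   4.8285 105.5467] grasp [ 44.6507   4.8329 107.5444] F case [np.float64(4.695845806446198), np.float64(-4.338596531913065), np.float64(6.212740207944244)] w 0.013382951477100363 42.034077644348145 T [-1.1192 -0.678   0.0381]
  s,n in tool-th frame 107.09681270130085 46.46690171204232
```

{"api": "send_rows", "payload": {"moves": [[[-1, 0, 0.04, 0, 0, 0, 0], [-1, 0, 0, 0, 0, 0, 0]]]}}

```text
t: 11.5
ee_pos: [0.6299, -0.113, 0.1055]
tool_rot: [3.127, -0.248, 0.075]
contact_force: [5.8, 1.8, 6.5]
gripper_width: 0.013
grasp_force: 42.0
```

{"api": "send_rows", "payload": {"moves": [[[-1, 0, 0.04, 0, 0, 0, 0], [-1, 0, 0, 0, 0, 0, 0]]]}}

```text
t: 11.75
ee_pos: [0.6299, -0.1136, 0.1055]
tool_rot: [3.127, -0.248, 0.075]
contact_force: [6.1, 3.3, 5.2]
gripper_width: 0.013
grasp_force: 42.0
```

Force reversed at once on backing off. That is sliding friction, so the bolt isn't blocked and is in the opening. Pushing on.

{"api": "send_rows", "payload": {"moves": [[[-1, 0, -0.04, 0, 0, 0, 0], [-1, 0, -0.04, 0, 0, 0, 0], [-1, 0, -0.04, 0, 0, 0, 0], [-1, 0, -0.04, 0, 0, 0, 0], [-1, 0, 0, 0, 0, 0, 0]]]}}

```text
t: 12.38
ee_pos: [0.6303, -0.1107, 0.1055]
tool_rot: [3.125, -0.249, 0.074]
contact_force: [4.1, -4.3, 5.2]
gripper_width: 0.0132
grasp_force: 41.9
```

{"api": "send_rows", "payload": {"moves": [[[-1, 0, -0.04, 0, 0, 0, 0], [-1, 0, -0.04, 0, 0, 0, 0], [-1, 0, 0, 0, 0, 0, 0]]]}}

```text
t: 12.75
ee_pos: [0.6307, -0.1087, 0.1055]
tool_rot: [3.125, -0.249, 0.075]
contact_force: [4.6, -4.5, 4.7]
gripper_width: 0.0131
grasp_force: 42.0
```

```bash
python3 -c "
from h import *
info()"
```

```text
t 12.75 tool th 0.04787719985891725 case tcp [ 44.8158   8.8687 105.4935] grasp [ 44.7201   8.873  107.4912] F case [np.float64(5.2356617943002925), np.float64(-3.709128479547286), np.float64(4.688981406383319)] w 0.01312063968712971 41.95111155509949 T [-1.0762 -0.806   0.0471]
  s,n in tool-th frame 107.16014442279848 46.41813299168893
```

Friction holds steady at about 4 N, so the bolt is sliding in.

{"api": "send_rows", "payload": {"moves": [[[-1, 0, -0.05, 0, 0, 0, 0], [-1, 0, -0.05, 0, 0, 0, 0], [-1, 0, -0.05, 0, 0, 0, 0], [-1, 0, -0.05, 0, 0, 0, 0], [-1, 0, 0, 0, 0, 0, 0]]]}}

```text
t: 13.38
ee_pos: [0.6314, -0.1038, 0.1055]
tool_rot: [3.125, -0.249, 0.074]
contact_force: [4.0, -4.8, 5.2]
gripper_width: 0.013
grasp_force: 42.0
```

{"api": "send_rows", "payload": {"moves": [[[-1, 0, -0.04, 0, 0, 0, 0], [-1, 0, -0.04, 0, 0, 0, 0], [-1, 0, 0, 0, 0, 0, 0]]]}}

```text
t: 13.75
ee_pos: [0.6317, -0.1022, 0.1055]
tool_rot: [3.125, -0.248, 0.075]
contact_force: [3.5, -5.6, 4.5]
gripper_width: 0.0132
grasp_force: 42.0
```

{"api": "send_rows", "payload": {"moves": [[[-1, 0, -0.04, 0, 0, 0, 0], [-1, 0, 0, 0, 0, 0, 0]]]}}

```text
t: 14.0
ee_pos: [0.6317, -0.1017, 0.1054]
tool_rot: [3.125, -0.247, 0.074]
contact_force: [4.0, -5.0, 5.6]
gripper_width: 0.0132
grasp_force: 42.0
```

{"api": "send_rows", "payload": {"moves": [[[-1, 0, -0.04, 0, 0, 0, 0], [-1, 0, 0, 0, 0, 0, 0]]]}}

```text
t: 14.25
ee_pos: [0.6318, -0.1012, 0.1054]
tool_rot: [3.126, -0.246, 0.074]
contact_force: [4.9, -5.6, 4.8]
gripper_width: 0.0131
grasp_force: 42.0
```

```bash
python3 -c "
from h import *
info()"
```

```text
t 14.25 tool th 0.04776719656799359 case tcp [ 44.7838  16.5439 105.4415] grasp [ 44.6883  16.5468 107.4392] F case [np.float64(5.676255179267695), np.float64(-4.811017956272075), np.float64(4.793526017996566)] w 0.01310241971287968 41.97656750679016 T [-1.4018 -0.6414 -0.0116]
  s,n in tool-th frame 107.12051369966277 46.37945354693592
```

{"api": "send_rows", "payload": {"moves": [[[-1, 0, -0.04, 0, 0, 0, 0], [-1, 0, 0, 0, 0, 0, 0]]]}}

```text
t: 14.5
ee_pos: [0.6319, -0.1006, 0.1054]
tool_rot: [3.126, -0.245, 0.075]
contact_force: [3.7, -5.1, 5.2]
gripper_width: 0.0131
grasp_force: 42.0
```

{"api": "send_rows", "payload": {"moves": [[[-1, 0, -0.04, 0, 0, 0, 0], [-1, 0, 0, 0, 0, 0, 0]]]}}

```text
t: 14.75
ee_pos: [0.632, -0.1001, 0.1054]
tool_rot: [3.127, -0.244, 0.074]
contact_force: [4.2, -6.3, 4.8]
gripper_width: 0.0129
grasp_force: 42.0
```

```bash
python3 -c "
from h import *
info()"
```

```text
t 14.75 tool th 0.04769823671797754 case tcp [ 44.7446  17.6486 105.4318] grasp [ 44.6493  17.6502 107.4296] F case [np.float64(5.147987863567031), np.float64(-5.555108424735871), np.float64(4.810960671100331)] w 0.012859439107966442 41.96118772029877 T [-1.4725 -0.7223 -0.01  ]
  s,n in tool-th frame 107.07777285804215 46.379108835118416
```

```bash
python3 -c "
from h import *
s=r.read_state();print(s['joint_positions'],s['tau'],s['joint_vel'])
R=Ro.from_rotvec(s['tool_rot']).as_matrix();print(R,X,Y)
print(delta(world([44.8,21,105.4]),toolR(.0477)))"
```

```text
[-0.1567  0.516   0.0351  1.0423 -0.0008  3.1407] [  3.3003 -89.6892  42.5007   1.4911   1.8629   0.0001] [-0.0007 -0.0002 -0.0005  0.0004  0.0008 -0.0005]
[[ 0.9868 -0.1551  0.047 ]
 [-0.1549 -0.9879 -0.0083]
 [ 0.0477  0.0009 -0.9989]] [ 0.9877 -0.1564  0.    ] [0.1564 0.9877 0.    ]
(array([ 0.0023, -0.1341,  0.0013]), array([0.0058, 0.    , 0.0091]))
```

{"api": "send_rows", "payload": {"moves": [[[-1, 0, 0, 0, 0, 0, 0], [-1, 0, 0, 0, 0, 0, 0]]]}}

```text
t: 15.0
ee_pos: [0.632, -0.1001, 0.1054]
tool_rot: [3.127, -0.244, 0.075]
contact_force: [3.8, -5.4, 5.3]
gripper_width: 0.013
grasp_force: 42.0
```

{"api": "send_rows", "payload": {"moves": [[[-1, 0, -0.08, 0, 0, 0, 0], [-1, 0, 0, 0, 0, 0, 0]]]}}

```text
t: 15.25
ee_pos: [0.6321, -0.0989, 0.1054]
tool_rot: [3.128, -0.242, 0.075]
contact_force: [4.1, -6.3, 4.9]
gripper_width: 0.0132
grasp_force: 41.9
```

```bash
python3 -c "
from h import *
info();print(r.read_state()['joint_positions'])"
```

```text
t 15.25 tool th 0.04769599780745106 case tcp [ 44.7577  18.8189 105.4089] grasp [ 44.6623  18.819  107.4066] F case [np.float64(5.00803407673111), np.float64(-5.604660169472598), np.float64(4.948336753154178)] w 0.013192984298315813 41.92679464817047 T [-1.4545 -0.6814 -0.105 ]
  s,n in tool-th frame 107.08962338324666 46.3557661442453
[-0.1551  0.516   0.0351  1.0422 -0.0002  3.1407]
```

Joint 6 is at its range end, which is why the motion lagged. A 1° yaw gives it room, and the pads can take that. Then I carry on.

{"api": "send_rows", "payload": {"moves": [[[-1, 0, 0, 0, 0, 0, -0.1], [-1, 0, 0, 0, 0, 0, -0.1], [-1, 0, 0, 0, 0, 0, 0]]]}}

```text
t: 15.62
ee_pos: [0.632, -0.0988, 0.1054]
tool_rot: [3.13, -0.198, 0.074]
contact_force: [3.8, -4.8, 5.8]
gripper_width: 0.0131
grasp_force: 42.6
```

```bash
python3 -c "
from h import *
info();print(r.read_state()['joint_positions'])"
```

```text
t 15.625 tool th 0.04740000650723569 case tcp [ 44.6251  18.9395 105.3583] grasp [ 44.5304  18.939  107.3561] F case [np.float64(4.476058802851501), np.float64(-4.118829575344857), np.float64(5.797770456426332)] w 0.013082827547054659 42.57936716079712 T [-1.1464 -0.6278 -0.2121]
  s,n in tool-th frame 106.94109468900483 46.34326905113904
[-0.1551  0.516   0.0351  1.0424  0.0001  3.1127]
```

{"api": "send_rows", "payload": {"moves": [[[-1, 0, -0.04, 0, 0, 0, 0], [-1, 0, 0, 0, 0, 0, 0]]]}}

```text
t: 15.88
ee_pos: [0.6322, -0.0978, 0.1054]
tool_rot: [3.13, -0.198, 0.074]
contact_force: [3.2, -4.8, 4.3]
gripper_width: 0.013
grasp_force: 42.6
```

```bash
python3 -c "
from h import *
info();print(r.read_state()['joint_positions'])"
```

```text
t 15.875 tool th 0.04747341879125899 case tcp [ 44.6437  19.964  105.3622] grasp [ 44.5488  19.9635 107.36  ] F case [np.float64(3.8698372415283906), np.float64(-4.203461379823972), np.float64(4.347700672564398)] w 0.012964644829953692 42.5849175453186 T [-1.1607 -0.6662 -0.244 ]
  s,n in tool-th frame 106.96323661767134 46.33842426349827
[-0.1535  0.516   0.035   1.0423  0.0001  3.1145]
```

Moving freely again. Small steps now, to feel for the bottom.

{"api": "send_rows", "payload": {"moves": [[[-1, 0, -0.04, 0, 0, 0, 0], [-1, 0, 0, 0, 0, 0, 0]]]}}

```text
t: 16.12
ee_pos: [0.6324, -0.0968, 0.1054]
tool_rot: [3.13, -0.198, 0.074]
contact_force: [3.9, -5.1, 4.5]
gripper_width: 0.0133
grasp_force: 42.6
```

{"api": "send_rows", "payload": {"moves": [[[-1, 0, -0.04, 0, 0, 0, 0], [-1, 0, 0, 0, 0, 0, 0]]]}}

```text
t: 16.38
ee_pos: [0.6324, -0.0965, 0.1054]
tool_rot: [3.129, -0.199, 0.074]
contact_force: [3.6, -10.2, 4.4]
gripper_width: 0.0133
grasp_force: 42.5
```

{"api": "send_rows", "payload": {"moves": [[[-1, 0, -0.04, 0, 0, 0, 0], [-1, 0, 0, 0, 0, 0, 0]]]}}

```text
t: 16.62
ee_pos: [0.6324, -0.0963, 0.1055]
tool_rot: [3.127, -0.2, 0.074]
contact_force: [1.8, -16.6, 5.7]
gripper_width: 0.0131
grasp_force: 42.6
```

A clear stop at case y of about 21.5, 22 mm past the mouth, so that is the keeper's bottom. Easing the push off, then letting go.

{"api": "send_rows", "payload": {"moves": [[[-1, 0, 0.05, 0, 0, 0, 0], [-1, 0, 0, 0, 0, 0, 0]]]}}

```text
t: 16.88
ee_pos: [0.6324, -0.0965, 0.1054]
tool_rot: [3.13, -0.199, 0.074]
contact_force: [2.7, -7.0, 5.7]
gripper_width: 0.0132
grasp_force: 42.7
```

{"api": "send_rows", "payload": {"moves": [[[-0.4, 0, 0, 0, 0, 0, 0], [-0.4, 0, 0, 0, 0, 0, 0], [-0.4, 0, 0, 0, 0, 0, 0], [-0.4, 0, 0, -0.2, 0, 0, 0], [-0.4, 0, 0, -0.4, 0, 0, 0], [-0.4, 0, 0, -0.6, 0, 0, 0], [-0.4, 0, 0, -0.8, 0, 0, 0], [-0.4, 0, 0, -1, 0, 0, 0], [-0.4, 0, 0, -1, 0, 0, 0], [-0.4, 0, 0, 0, 0, 0, 0]]]}}

```text
t: 18.12
ee_pos: [0.6288, -0.0949, 0.2078]
tool_rot: [3.131, -0.197, 0.078]
contact_force: [-0.4, -0.2, 0.3]
gripper_width: 0.0254
grasp_force: 0.0
```

{"api": "send_rows", "payload": {"moves": [[[-0.4, -1, 0, 0, 0, 0, 0], [-0.4, -1, 0, 0, 0, 0, 0], [-0.4, -1, 0, 0, 0, 0, 0], [-0.4, -1, 0, 0, 0, 0, 0], [-0.4, -1, 0, 0, 0, 0, 0], [-0.4, -1, 0, 0, 0, 0, 0], [-0.4, -1, 0, 0, 0, 0, 0], [-0.4, 0, 0, 0, 0, 0, 0]]]}}

```text
t: 19.12
ee_pos: [0.4531, -0.0726, 0.197]
tool_rot: [3.132, -0.197, 0.071]
contact_force: [0.3, -0.3, -0.5]
gripper_width: 0.026
grasp_force: 0.0
```

Run:
```python
from h import *
import cv2
info()
a=r.snapshot("top")[...,::-1][160:245,300:405];b=r.snapshot("side")[...,::-1][140:220,240:340]
cv2.imwrite("pics/p5.png",np.hstack([cv2.resize(a,(400,324),interpolation=2),cv2.resize(b,(400,324),interpolation=2)]))
```

```text
t 19.125 tool th 0.04513732170227417 case tcp [-136.1749   16.7681  196.9661] grasp [-136.2652   16.765   198.9641] F case [np.float64(0.28971690669884803), np.float64(-0.21135907534176943), np.float64(-0.5328350721054186)] w 0.025959269454750054 0.0 T [-0.0065  0.0331  0.0076]
  s,n in tool-th frame -69.64641246045525 146.25765664135244
```

View pics/p5.png

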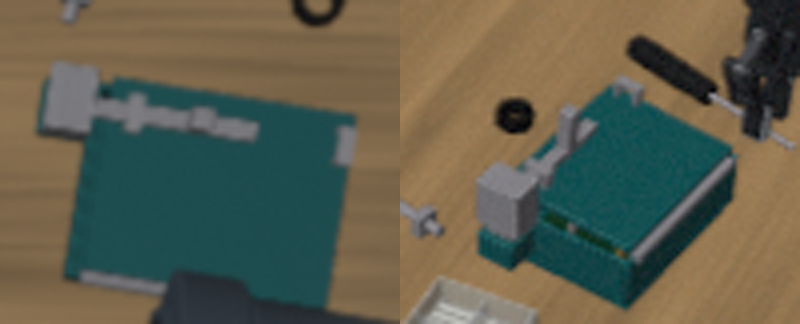

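The pictures show the lid held down and the bar running into the keeper at (90,105), with the gripper clear. One last check of the grip position before handing in.

```bash
python3 -c "
from h import *
p=case(onz('top',(300+205/3.81,160+116/3.81),.110,False));print(p)
if 16<p[1]<27: print(r.finish_job())"
```

```text
[ 43.4985  18.7029 110.    ]
the job is handed in; nothing more can be done
None
```

The lid is closed and pressed down on its springs, and the bolt is home against the keeper's bottom, where I felt a firm stop about 22 mm past the mouth. I let go and handed the job in at about 19 s. The push reached 16.6 N against that stop before I eased off. A last picture put the grip about 3 mm short of where the arm felt the stop, roughly the error of reading it from the picture.

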